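# Prop the self-closing hatch with a door wedge and take out the bottle

## Robot

A 7-joint arm with a two-finger parallel gripper is mounted at the origin on the work surface. World frame = base frame: x ahead of the robot, y to its left, z up, the work surface at z = 0. Lengths are in m, angles in degrees, forces in N, time in s.
With the tool pointing down it reaches from about 0.35 to 0.9 m from the base axis. Payload 19.9 kg.
Tool frame: the origin (TCP) lies at the very end of the fingers, on their centre line; the grasp point (between the pads) lies 19 mm behind it; z points along the fingers, y is the direction in which the jaws open and shut (so a half turn about z gives the same grasp; the last joint's range is limited). The gripper opens to 94 mm and grips with 3 to 60 N. Pads are 16 mm wide; open, the fingers measure 119 mm over their backs; the gripper's body (75 mm by 177 mm) begins 78 mm behind the grasp point.
Start: joints at [64.83, 23.915, -0.59, 92.452, 0.269, 63.638, -3.037], TCP at [0.242, -0.576, 0.205] pointing down, gripper open.
Joint ranges: [-161.28, 161.28], [-22.2, 115.67], [-73.04, 71.86], [3.21, 147.25], [-68.34, 248.33], [10.77, 114.83], [-161.83, 161.83]. Speed limits (degrees/s): [108.29, 108.29, 136.94, 136.94, 172.46, 172.46, 172.46].

## Interface

Orientations are given as [roll, pitch, yaw] about the fixed x, y, z axes, in that order (R = Rz(yaw) Ry(pitch) Rx(roll)).
In Python, from cell import ctrl gives the robot as it stands. The module is installed in compiled form; this text tells all that it offers.
- The arm moves only by the shell command python3 -m handwheel 'ROWS'. ROWS is JSON, a list of rows, each a list of 3 entries, a list of its own where there are three numbers: the shift along the tool's x, y, z as a fraction of full scale, then the turn, a rotation vector about the tool's x, y, z as a fraction of full scale, then the closure, from 0 (fully open) to 1 (shut). In form: [[[x, y, z], [wx, wy, wz], claw], ...]. A call has 1 to 20 rows; each row shifts and turns the commanded pose from where the row before left it, along the tool's axes as they then stand; what a row does not reach is not made up. Full scale, the value 1, is 3 cm for a shift and 0.08 rad for a turn. A row lasts 1/8 s, in which the tool goes at most 62.5 mm and 10.7 degrees, less where a joint would pass 70% of its speed; a pose out of reach is approached as far as the arm can. A call with a number of a shift or a turn outside -1 to 1 is refused whole. A call with a gripper value outside its range is refused whole. The fingers move at their own pace and stop on an object; the grip force is fixed at half the most. Time passes only in rows, so rows that do not move let the fingers close. It gives the time, the measured TCP pose, the force and the opening at its end, in the units of the state.
- ctrl.get_obs(): the state, without advancing time (a new reading comes with each control period).
- ctrl.get_image(name): name is "scene" or "top"; returns the picture (480x640x3 uint8, red, green, blue); there is no depth.
- ctrl.camera_model(name): a dict with "camera_matrix" (3x3 intrinsics, pixels), "R" (3x3) and "t" (3): a world point X has camera coordinates R X + t. Camera axes: x right, y down, z forward; pixel columns grow to the right and rows downward; lengths in m; the calibration is good to about 2 mm. A picture is of the moment at which its call begins. camera_model takes no time and is no camera call.
- ctrl.close_job(): hands the job in, once; it reports no verdict.
The state is a dict: "t": time; "joint_pos": joint angles; "joint_vel": joint speeds; "tau": joint torques, N m; "ee_pos": TCP position; "ee_rot": TCP orientation; "force": force on the tool from outside, world axes, zero at the start; "torque": the same for the moment, N m; "grip_width": finger opening in m.
Only numpy, scipy, OpenCV 4.12 (cv2) and the standard library are available. Lean on these libraries where they do the work, as an engineer would, in place of code of your own. Each camera call takes 0.05 s, during which the arm holds its last target.

## Task

Push the chest's self-closing sliding hatch open and prop it with the orange wedge, lying flat on the grey front ledge between the end stop and the hatch's push plate, so that the hatch stays open when you let go. Then take the green-capped dropper bottle out of the chest, keeping it upright, and stand it on the white tray, leaving the hatch propped. Do not disturb the two jars and the white-capped bottle behind the chest.

Things in the scene. Friction and masses are not known exactly. Their poses are not given: they have to be found in the camera images.
- chest: White drying chest fixed to the counter, yaw varies. Origin: on the counter under the middle of the box; x points away from the robot, y along the hatch's opening direction. Box: x -90 to 90 mm, y -165 to 165, 100 mm high. Its y > 0 half has a fixed roof. In front of it a flat grey ledge spans x -210 to -90, y -165 to 165 mm, its top 20 mm above the counter.
- compartment (a point): Centre of the inner floor (8 mm above the counter) of the chest's y < 0 half, where the bottle stands; chest frame (0, -78, 8) mm. The compartment measures 164 mm in x and 158 mm in y inside, is open at the top under the hatch, and its walls reach 100 mm above the counter. Axes: the chest's.
- seat (a point): Point on the ledge's top (20 mm above the counter) at the foot of the end stop's +y face, mid-width; chest frame (-155, -140, 20) mm. The end stop is a dark steel block at the ledge's -y end: 64 mm wide in x (x -187 to -123), 15 mm thick (y -155 to -140), 20 mm high above the ledge. Axes: the chest's.
- hatch (a joint): Travel of the sliding hatch (clear panel, blue frame, top 110 mm above the counter) in m: 0 closed, to 0.165 open along the chest's +y. A spring always closes it: 4 N when closed, 6 N open, plus a damper (20 N per m/s). With the wedge lengthwise between end stop and push plate it reads 0.135 and leaves about 130 mm of the compartment uncovered.
- push_plate (a point): Middle of the -y face of the hatch's blue push plate, 64 mm above the counter. The plate hangs from an arm of the hatch down over the ledge: 64 mm wide in x, 12 mm thick, 24 to 104 mm above the counter (arm to 110). It moves with the hatch; closed, it is at chest frame (-155, -125, 64) mm, 15 mm from the end stop's face. Axes: the chest's.
- wedge: Orange hard-plastic door wedge, 150 mm long (x), 36 mm wide (y, flat parallel upright sides), rising evenly from 18 mm high at its thin end (-x) to 50 mm at its thick end (+x), about 0.2 kg; both ends are upright faces. It lies flat on the counter. Origin: centre of its underside.
- bottle: The bottle to take out: amber glass dropper bottle, 42 mm diameter straight body from its base up to 62 mm, then a narrow neck and a green dropper cap up to 89 mm; about 110 g. Origin: centre of its underside; z up the bottle. Stands in the compartment, within 15 mm of chest frame (0, -80) mm in x and y, seen through the hatch.
- tray: White shallow tray fixed on the counter, 150 x 150 mm, floor 4 mm thick, rim 14 mm high, on one side of the chest (the wedge starts on the other side). Origin: centre of its underside.
- spare: Bystander behind the chest: amber glass dropper bottle, 42 mm diameter straight body from its base up to 62 mm, then a narrow neck and a white dropper cap up to 89 mm; about 110 g. Origin: centre of its underside; z up the bottle.
- jar_orange: squat storage jar with dark brown content and an orange lid, 90 mm diameter, 120 mm high, 0.7 kg. Bystander. Origin: centre of its underside.
- jar_yellow: squat storage jar with dark brown content and a yellow lid, 90 mm diameter, 120 mm high, 0.7 kg. Bystander. Origin: centre of its underside.
Mind the look-alikes: they are no part of the job. Leave any purple or yellow look-alike of the wedge alone.

How it is judged:
By the outcome, as a careful person would: the job done as asked, in the order asked, and still so for the second after the job is handed in, with the robot touching nothing.
It also fails if it takes over 64 s, if anything falls off the work surface, if the arm or the gripper's body presses on something with over 40 N, if the wrist force passes 120 N, or if a joint passes its speed limit or range.

## Working session

There is one attempt and no reset: what is moved stays moved. The work goes in short steps, Python scripts to look and compute and a shell command to move; the robot and the scene stay as the last step left them, time stands still between calls to the robot, and variables do not carry over. Pictures are saved under pics/ and viewed, and the job is handed in when it is done.

```bash
mkdir -p pics; python3 - <<'E'
from cell import ctrl
import cv2
o=ctrl.get_obs();print({k:o[k] for k in('t','ee_pos','ee_rot','force','grip_width')})
for n in("scene","top"):
    cv2.imwrite(f"pics/{n}0.png",ctrl.get_image(n)[:,:,::-1]); m=ctrl.camera_model(n);print(n,m)
E
```

```text
{'t': 0.0, 'ee_pos': array([ 0.24196893, -0.57583361,  0.20481679]), 'ee_rot': array([-1.79927249e+02,  5.20330357e-03,  2.27947431e+01]), 'force': array([ 0.46066934,  0.15123077, -0.18261468]), 'grip_width': 0.09417047669705396}
scene {'camera_matrix': array([[597.06792453,   0.        , 314.61725892],
       [  0.        , 597.06792453, 244.64248477],
       [  0.        ,   0.        ,   1.        ]]), 'R': array([[-0.65105052,  0.75879019, -0.01925259],
       [ 0.40968684,  0.32993718, -0.85046937],
       [-0.63897567, -0.56158606, -0.52567213]]), 't': array([ 0.32538189, -0.17301815,  1.86892584])}
top {'camera_matrix': array([[564.58382546,   0.        , 314.31606921],
       [  0.        , 564.58382546, 224.47766789],
       [  0.        ,   0.        ,   1.        ]]), 'R': array([[ 0.00408342, -0.99996215,  0.00768314],
       [-0.99559869, -0.00478474, -0.09359673],
       [ 0.09362995, -0.00726713, -0.99558054]]), 't': array([0.03162868, 0.53142544, 1.57974062])}
```

View pics/scene0.png

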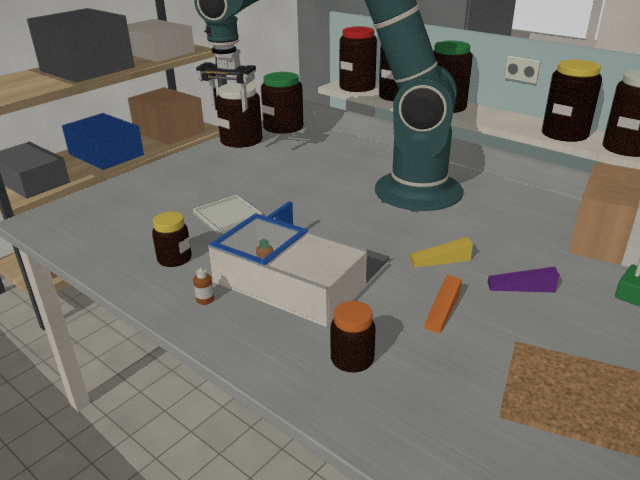

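View pics/top0.png

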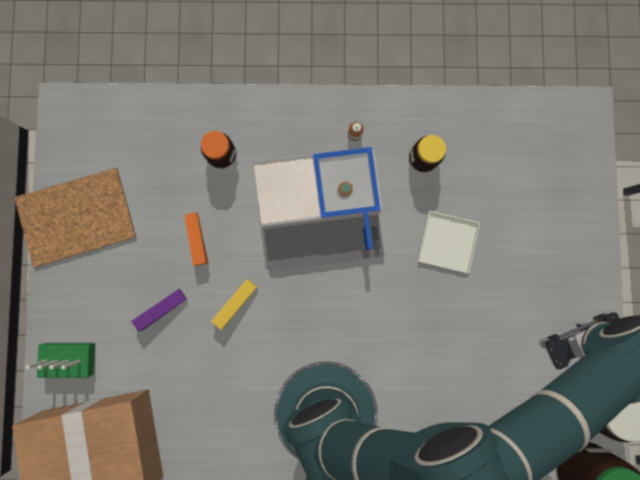

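The top view shows the chest at about (318,190), the orange wedge at (196,239), the bottle at (345,189) and the tray at (449,243). Next I measure them.

```bash
cat > h.py <<'E'
import cv2,numpy as np
from cell import ctrl
def ray(n,u,z):
    m=ctrl.camera_model(n);K,R,t=m["camera_matrix"],m["R"],m["t"]
    c=-R.T@t; d=R.T@np.linalg.solve(K,[u[0],u[1],1.]); s=(z-c[2])/d[2]; return (c+s*d)
def proj(n,X):
    m=ctrl.camera_model(n); p=m["camera_matrix"]@(m["R"]@np.asarray(X,float)+m["t"]); return p[:2]/p[2]
def mask(img,lo,hi,roi=None):
    h=cv2.cvtColor(img,cv2.COLOR_BGR2HSV); k=cv2.inRange(h,np.array(lo),np.array(hi))
    if roi: z=np.zeros_like(k); x0,y0,x1,y1=roi; z[y0:y1,x0:x1]=k[y0:y1,x0:x1]; k=z
    return k
def big(k): 
    cs,_=cv2.findContours(k,cv2.RETR_EXTERNAL,cv2.CHAIN_APPROX_NONE); return max(cs,key=cv2.contourArea)
E
python3 - <<'E'
from h import *
im=cv2.imread('pics/top0.png'); sc=cv2.imread('pics/scene0.png')
for nm,lo,hi,roi,n in [('wedge',(5,120,80),(20,255,255),(170,200,220,280),'top'),('blue',(105,120,50),(130,255,255),(300,130,400,270),'top'),('tray',(0,0,180),(180,60,255),(410,200,490,290),'top'),('chestroof',(0,0,150),(180,60,255),(245,140,320,240),'top')]:
    c=big(mask(im,lo,hi,roi)); r=cv2.minAreaRect(c); print(nm,cv2.contourArea(c),r); print(cv2.boxPoints(r).round(1).tolist()); print(cv2.approxPolyDP(c,3,True)[:,0].tolist())
g=mask(im,(40,60,30),(90,255,255),(325,170,365,205)); M=cv2.moments(g); print('cap',M['m10']/M['m00'],M['m01']/M['m00'],M['m00']/255, ray('top',(M['m10']/M['m00'],M['m01']/M['m00']),.09))
g=mask(sc,(40,60,30),(90,255,255),(245,230,280,262)); M=cv2.moments(g); print('cap sc',M['m10']/M['m00'],M['m01']/M['m00'],ray('scene',(M['m10']/M['m00'],M['m01']/M['m00']),.09))
cv2.imwrite('pics/zt.png',cv2.resize(im[130:290,170:490],None,fx=2.5,fy=2.5,interpolation=cv2.INTER_CUBIC))
cv2.imwrite('pics/zs.png',cv2.resize(sc[180:350,180:480],None,fx=2.6,fy=2.6,interpolation=cv2.INTER_CUBIC))
E
```

```text
wedge 669.0 ((194.88185119628906, 238.7329559326172), (52.29387283325195, 14.725497245788574), 78.2317123413086)
[[182.3000030517578, 214.60000610351562], [196.8000030517578, 211.60000610351562], [207.39999389648438, 262.79998779296875], [193.0, 265.79998779296875]]
[[195, 212], [186, 214], [192, 261], [197, 265], [207, 261]]
blue 3784.5 ((348.655029296875, 200.41265869140625), (101.17131805419922, 58.68068313598633), 82.40535736083984)
[[312.8999938964844, 154.10000610351562], [371.1000061035156, 146.39999389648438], [384.3999938964844, 246.6999969482422], [326.29998779296875, 254.39999389648438]]
[[314, 154], [322, 217], [363, 212], [367, 249], [372, 247], [367, 212], [378, 210], [371, 148]]
tray 2179.0 ((447.27056884765625, 243.7823486328125), (49.46013641357422, 46.74850845336914), 12.52880859375)
[[418.1000061035156, 261.20001220703125], [428.20001220703125, 215.60000610351562], [476.5, 226.3000030517578], [466.29998779296875, 272.0]]
[[428, 217], [419, 260], [466, 271], [475, 228]]
chestroof 3619.5 ((286.2184143066406, 190.84107971191406), (61.565452575683594, 61.60856246948242), 82.56858825683594)
[[251.6999969482422, 164.3000030517578], [312.79998779296875, 156.3000030517578], [320.70001220703125, 217.39999389648438], [259.70001220703125, 225.3000030517578]]
[[311, 158], [253, 165], [262, 224], [319, 217]]
cap 345.5 187.5 32.0 [ 0.62747528 -0.05069039  0.09      ]
cap sc 263.67164179104475 243.61194029850745 [ 0.63681062 -0.04187138  0.09      ]
```

View pics/zt.png

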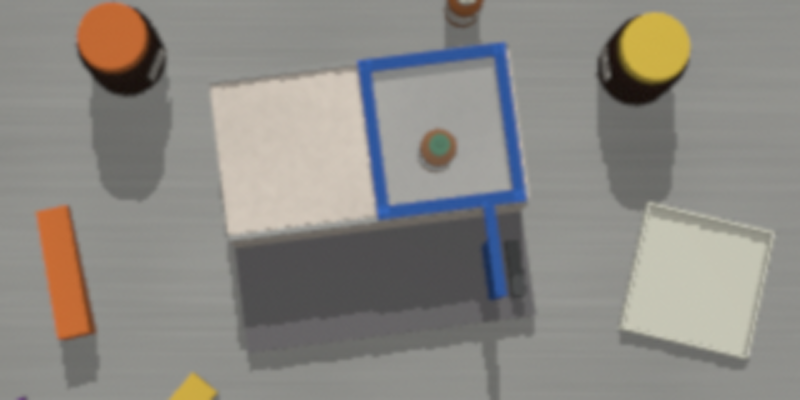

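View pics/zs.png

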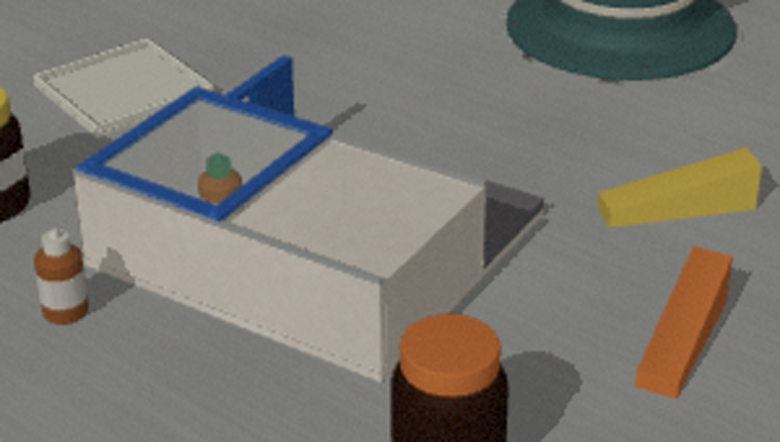

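```bash
python3 - <<'E'
from h import *
im=cv2.imread('pics/top0.png'); sc=cv2.imread('pics/scene0.png')
a=cv2.resize(im[205:275,175:215],None,fx=8,fy=8,interpolation=cv2.INTER_CUBIC)
b=cv2.resize(sc[265:340,415:475],None,fx=7,fy=7,interpolation=cv2.INTER_CUBIC)
H=max(a.shape[0],b.shape[0]);p=lambda x:cv2.copyMakeBorder(x,0,H-x.shape[0],0,5,cv2.BORDER_CONSTANT)
cv2.imwrite('pics/zw.png',np.hstack([p(a),p(b)]))
# chest from roof (z=.1) corners
for q in [[311, 158], [253, 165], [262, 224], [319, 217]]: print('roof',q,ray('top',q,.1).round(4))
for q in [[314, 154],[378, 210],[371, 148],[322,217]]: print('hatch',q,ray('top',q,.11).round(4))
for q in [[428, 217], [419, 260], [466, 271], [475, 228]]: print('tray',q,ray('top',q,.014).round(4))
E
```

```text
roof [311, 158] [0.707  0.0444 0.1   ]
roof [253, 165] [0.6867 0.2028 0.1   ]
roof [262, 224] [0.5248 0.1761 0.1   ]
roof [319, 217] [0.5446 0.0219 0.1   ]
hatch [314, 154] [0.716  0.0363 0.11  ]
hatch [378, 210] [ 0.5633 -0.1371  0.11  ]
hatch [371, 148] [ 0.7335 -0.1191  0.11  ]
hatch [322, 217] [0.5436 0.014  0.11  ]
tray [428, 217] [ 0.5554 -0.2922  0.014 ]
tray [419, 260] [ 0.4321 -0.2647  0.014 ]
tray [466, 271] [ 0.4014 -0.3982  0.014 ]
tray [475, 228] [ 0.5244 -0.4266  0.014 ]
```

View pics/zw.png

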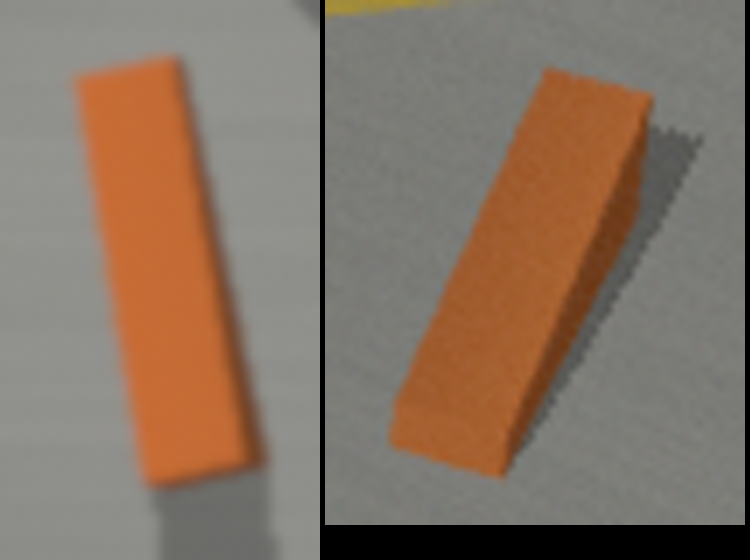

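The wedge's thick end faces the robot, which is down in the top view. Its far, thin end is at about (191,213) and its thick end at about (200,264). Next I fit the chest frame and check it with projected points.

```bash
cat >> h.py <<'E'
class P2:
    def __init__(s,x,y,yaw): s.o=np.array([x,y]);a=np.radians(yaw);s.R=np.array([[np.cos(a),-np.sin(a)],[np.sin(a),np.cos(a)]])
    def w(s,p): return np.r_[s.o+s.R@np.array(p[:2]),p[2]]
    def l(s,p): return s.R.T@(np.array(p[:2])-s.o)
E
python3 - <<'E'
from h import *
C=P2(.627,.0307,7.6)
im=cv2.imread('pics/top0.png'); sc=cv2.imread('pics/scene0.png')
S=3
def ov(n,img,x0,y0,x1,y1):
    a=cv2.resize(img[y0:y1,x0:x1],None,fx=S,fy=S,interpolation=cv2.INTER_CUBIC)
    def line(pts,col):
        q=[tuple(int(round(v)) for v in (proj(n,C.w(p))-[x0,y0]+.5)*S) for p in pts]
        for i in range(len(q)): cv2.line(a,q[i],q[(i+1)%len(q)],col,1)
    line([(-.09,-.165,.1),(.09,-.165,.1),(.09,.165,.1),(-.09,.165,.1)],(0,0,255))
    line([(-.21,-.165,.02),(-.09,-.165,.02),(-.09,.165,.02),(-.21,.165,.02)],(0,255,255))
    line([(-.187,-.155,.04),(-.123,-.155,.04),(-.123,-.14,.04),(-.187,-.14,.04)],(0,255,0))
    line([(-.187,-.125,.11),(-.123,-.125,.11),(-.123,-.113,.11),(-.187,-.113,.11)],(255,0,255))
    return a
cv2.imwrite('pics/ovt.png',ov('top',im,245,135,395,275)); cv2.imwrite('pics/ovs.png',ov('scene',sc,195,190,400,330))
# wedge corners
z8=lambda X,Y:((X+.5)/8-.5+175,(Y+.5)/8-.5+205)
q=[ray('top',z8(77,76),.018),ray('top',z8(178,58),.018),ray('top',z8(150,487),.05),ray('top',z8(245,465),.05)]
for v in q: print(v.round(4))
thin=(q[0]+q[1])/2;thick=(q[2]+q[3])/2;d=thick-thin
print('len',np.hypot(*d[:2]),'head',np.degrees(np.arctan2(d[1],d[0])),'c',(thin+thick)[:2]/2, 'wid',np.linalg.norm(q[0]-q[1]),np.linalg.norm(q[2]-q[3]))
z7=lambda X,Y:((X+.5)/7-.5+415,(Y+.5)/7-.5+265)
q=[ray('scene',z8s,z) for z8s,z in [(z7(545,70),.05),(z7(652,95),.05),(z7(400,398),.018),(z7(508,432),.018),(z7(390,445),0),(z7(503,477),0)]]
for v in q: print(v.round(4))
thin=(q[2]+q[3])/2;thick=(q[0]+q[1])/2;d=thick-thin
print('len',np.hypot(*d[:2]),'head',np.degrees(np.arctan2(d[1],d[0])),'c',(thin+thick)[:2]/2)
# bottle cap triangulate
def rr(n,u):
    a=ray(n,u,.2);b=ray(n,u,0);return a,(b-a)/np.linalg.norm(b-a)
a,d=rr('top',(345.5,187.5));b,e=rr('scene',(263.67,243.6))
s=np.linalg.lstsq(np.c_[d,-e],b-a,rcond=None)[0];print('bottle',a+s[0]*d,b+s[1]*e,C.l((a+s[0]*d+b+s[1]*e)/2))
E
```

```text
[0.56   0.4055 0.018 ]
[0.5666 0.3696 0.018 ]
[0.4132 0.3693 0.05  ]
[0.4209 0.3366 0.05  ]
len 0.150275153889973 head -166.70249923612872 c [0.49018786 0.37025889] wid 0.036432543256371276 0.033626520885333085
[0.3568 0.4198 0.05  ]
[0.3481 0.4532 0.05  ]
[0.5022 0.4487 0.018 ]
[0.4962 0.4817 0.018 ]
[ 0.5035  0.4483 -0.    ]
[0.4954 0.4822 0.    ]
len 0.149544902526974 head -168.93135357531833 c [0.42583965 0.45085388]
bottle [ 0.62866787 -0.05115663  0.08258463] [ 0.62842052 -0.05087842  0.08252736] [-0.00927703 -0.08120391]
```

View pics/ovt.png

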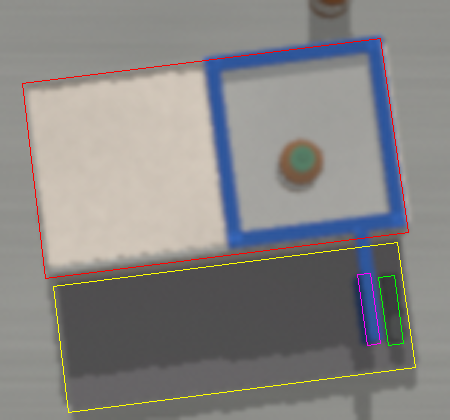

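View pics/ovs.png

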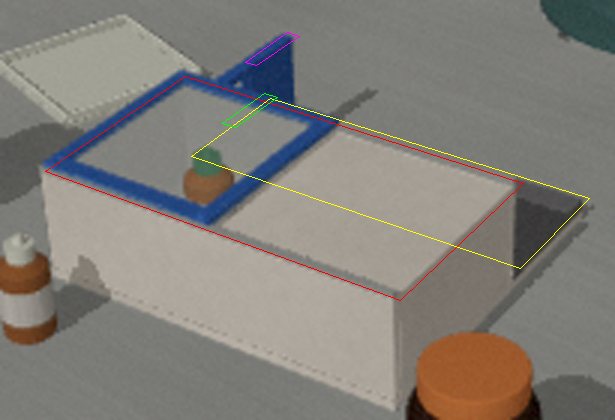

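The projected chest outline matches both views within about 3 mm. My scene wedge pixels were off by the offset of the stacked image, so I redo those.

```bash
python3 - <<'E'
from h import *
z7=lambda X,Y:((X-325+.5)/7-.5+415,(Y+.5)/7-.5+265)
q=[ray('scene',z8s,z) for z8s,z in [(z7(545,70),.05),(z7(652,95),.05),(z7(400,398),.018),(z7(508,432),.018),(z7(390,445),0),(z7(503,477),0)]]
for v in q: print(v.round(4))
thin=(q[2]+q[3])/2;thick=(q[0]+q[1])/2;d=thick-thin
print('len',np.hypot(*d[:2]),'head',np.degrees(np.arctan2(d[1],d[0])),'c',(thin+thick)[:2]/2, (q[4]+q[5])/2-d/2)
t=[ray('top',p,.014) for p in [[428, 217], [419, 260], [466, 271], [475, 228]]];print('tray',np.mean(t,axis=0))
C=P2(.627,.0307,7.6)
for nm,p in dict(wedge_start=(-.157,-.125-.075-.012,0),plate=(-.155,-.125,.064),push_end=(-.157,-.140+.075+.012,0),bottle=(-.0093,-.0812,0)).items(): print(nm,C.w(p))
E
```

```text
[0.4238 0.337  0.05  ]
[0.4145 0.3714 0.05  ]
[0.5652 0.3716 0.018 ]
[0.5585 0.4056 0.018 ]
[0.567  0.3707 0.    ]
[0.5582 0.4056 0.    ]
len 0.14676127242931308 head -166.43644020651922 c [0.49052136 0.37142445] [ 0.63390755  0.40537224 -0.016     ]
tray [ 0.47832769 -0.3454279   0.014     ]
wedge_start [ 0.49941751 -0.20020195  0.        ]
plate [ 0.48989364 -0.11370168  0.064     ]
push_end [ 0.47838875 -0.04259868  0.        ]
bottle [ 0.62852091 -0.05101669  0.        ]
```

```bash
cat > plan.py <<'E'
import sys,json,numpy as np
from scipy.spatial.transform import Rotation as Ro
from cell import ctrl
# usage: plan(way=[(x,y,z,yaw,nrows)], claw) prints rows
def plan(way,claw,start=None):
    o=ctrl.get_obs(); p=np.array(o['ee_pos']); r=Ro.from_euler('xyz',o['ee_rot'],degrees=True)
    if start: p=np.array(start[:3]); r=Ro.from_euler('xyz',[180,0,start[3]],degrees=True)
    out=[]
    for x,y,z,yaw,n in way:
        p0=p.copy(); tgt=Ro.from_euler('xyz',[180,0,yaw],degrees=True)
        for i in range(n):
            g=p0+(np.array([x,y,z])-p0)*(i+1)/n
            s=r.inv().apply(g-p)/.03
            w=(r.inv()*tgt).as_rotvec()/(n-i)/.08
            s=np.round(s,2);w=np.round(w,2)
            if max(abs(s).max(),abs(w).max())>1: print('CLIP',s,w)
            s=np.clip(s,-1,1);w=np.clip(w,-1,1)
            out.append([s.tolist(),w.tolist(),claw]); p=p+r.apply(s*.03); r=r*Ro.from_rotvec(w*.08)
    for k in range(0,len(out),20): print(json.dumps(out[k:k+20]).replace(' ',''))
    print('end',p.round(4),r.as_euler('xyz',degrees=True).round(2))
E
python3 - <<'E'
from plan import *
plan([(.42,-.2,.205,90,15),(.4806,.3687,.205,193.4,23)],.35)
E
```

```text
[[[0.69,-0.62,0.0],[-0.0,-0.0,-0.98],0.35],[[0.73,-0.56,0.0],[-0.0,-0.0,-0.98],0.35],[[0.78,-0.5,0.0],[-0.0,-0.0,-0.98],0.35],[[0.81,-0.44,0.0],[-0.0,-0.0,-0.98],0.35],[[0.85,-0.37,0.0],[-0.0,-0.0,-0.98],0.35],[[0.87,-0.31,0.0],[-0.0,-0.0,-0.98],0.35],[[0.89,-0.24,0.0],[-0.0,-0.0,-0.98],0.35],[[0.91,-0.17,0.0],[-0.0,-0.0,-0.98],0.35],[[0.92,-0.09,0.0],[-0.0,-0.0,-0.97],0.35],[[0.92,-0.03,0.0],[-0.0,-0.0,-0.98],0.35],[[0.93,0.05,0.0],[-0.0,-0.0,-0.97],0.35],[[0.91,0.12,0.0],[-0.0,-0.0,-0.98],0.35],[[0.91,0.19,0.0],[-0.0,-0.0,-0.97],0.35],[[0.88,0.27,0.01],[-0.0,-0.01,-0.98],0.35],[[0.87,0.33,-0.01],[-0.01,-0.0,-0.97],0.35],[[0.82,0.09,0.0],[0.0,0.0,-0.98],0.35],[[0.82,0.15,0.0],[0.0,0.0,-0.98],0.35],[[0.8,0.21,0.0],[0.0,0.0,-0.98],0.35],[[0.78,0.28,0.0],[0.0,0.0,-0.98],0.35],[[0.76,0.34,0.0],[0.0,0.0,-0.98],0.35]]
[[[0.73,0.39,0.0],[0.0,0.0,-0.98],0.35],[[0.69,0.46,0.0],[0.0,0.0,-0.98],0.35],[[0.66,0.5,0.0],[0.0,0.0,-0.98],0.35],[[0.61,0.55,0.0],[0.0,0.0,-0.98],0.35],[[0.57,0.61,0.0],[0.0,0.0,-0.98],0.35],[[0.53,0.64,0.0],[0.0,0.0,-0.98],0.35],[[0.47,0.68,0.0],[0.0,0.0,-0.98],0.35],[[0.41,0.72,0.0],[0.0,0.0,-0.98],0.35],[[0.36,0.75,0.0],[0.0,0.0,-0.98],0.35],[[0.3,0.77,0.0],[0.0,0.0,-0.98],0.35],[[0.23,0.79,0.0],[0.0,0.0,-0.98],0.35],[[0.18,0.82,0.0],[0.0,0.0,-0.98],0.35],[[0.11,0.82,0.01],[0.0,0.0,-0.98],0.35],[[0.04,0.82,-0.0],[0.0,0.0,-0.98],0.35],[[-0.02,0.83,-0.0],[0.0,0.0,-0.99],0.35],[[-0.09,0.83,-0.0],[0.0,0.0,-0.98],0.35],[[-0.15,0.81,-0.0],[0.0,0.0,-0.99],0.35],[[-0.21,0.8,-0.0],[0.0,0.0,-0.98],0.35]]
end [0.4806 0.3686 0.2049] [ 1.800e+02  1.000e-02 -1.666e+02]
```

```bash
python3 -m handwheel '[[[0.69,-0.62,0],[0,0,-0.98],0.35],[[0.73,-0.56,0],[0,0,-0.98],0.35],[[0.78,-0.5,0],[0,0,-0.98],0.35],[[0.81,-0.44,0],[0,0,-0.98],0.35],[[0.85,-0.37,0],[0,0,-0.98],0.35],[[0.87,-0.31,0],[0,0,-0.98],0.35],[[0.89,-0.24,0],[0,0,-0.98],0.35],[[0.91,-0.17,0],[0,0,-0.98],0.35],[[0.92,-0.09,0],[0,0,-0.98],0.35],[[0.92,-0.03,0],[0,0,-0.98],0.35],[[0.93,0.05,0],[0,0,-0.98],0.35],[[0.91,0.12,0],[0,0,-0.98],0.35],[[0.91,0.19,0],[0,0,-0.98],0.35],[[0.88,0.27,0],[0,0,-0.98],0.35],[[0.87,0.33,0],[0,0,-0.98],0.35],[[0.82,0.09,0],[0,0,-0.98],0.35],[[0.82,0.15,0],[0,0,-0.98],0.35],[[0.8,0.21,0],[0,0,-0.98],0.35],[[0.78,0.28,0],[0,0,-0.98],0.35],[[0.76,0.34,0],[0,0,-0.98],0.35]]'
python3 - <<'E'
from plan import *
plan([(.4806,.3687,.205,193.4,18)],.35)
print(ctrl.get_obs()['joint_pos'])
E
```

```text
t: 2.6
ee_pos: [0.4329, -0.0748, 0.2055]
ee_rot: [180.0, 0.0, 112.9]
force: [0.1, -0.3, 0.1]
grip_width: 0.0609
[[[0.72,0.4,0.0],[-0.0,0.0,-0.98],0.35],[[0.69,0.46,0.0],[-0.0,0.0,-0.98],0.35],[[0.65,0.51,0.0],[-0.0,0.0,-0.97],0.35],[[0.61,0.55,0.0],[-0.0,0.0,-0.98],0.35],[[0.56,0.61,0.0],[-0.0,0.0,-0.97],0.35],[[0.52,0.64,0.01],[-0.0,0.0,-0.98],0.35],[[0.46,0.69,-0.0],[-0.0,0.0,-0.97],0.35],[[0.41,0.72,-0.0],[-0.0,0.0,-0.98],0.35],[[0.35,0.74,-0.0],[-0.0,0.0,-0.97],0.35],[[0.29,0.78,-0.0],[-0.0,0.0,-0.98],0.35],[[0.23,0.79,-0.0],[-0.0,0.0,-0.97],0.35],[[0.17,0.81,0.0],[-0.0,0.0,-0.98],0.35],[[0.11,0.82,0.0],[-0.0,0.0,-0.97],0.35],[[0.04,0.82,0.0],[-0.0,0.0,-0.98],0.35],[[-0.03,0.83,0.0],[-0.0,0.0,-0.97],0.35],[[-0.09,0.82,0.0],[-0.0,0.0,-0.98],0.35],[[-0.15,0.81,0.01],[-0.0,0.0,-0.97],0.35],[[-0.21,0.8,-0.0],[-0.0,0.0,-0.98],0.35]]
end [0.4805 0.3687 0.2049] [-1.7999e+02  1.0000e-02 -1.6659e+02]
[ 36.57489299   6.24384609 -32.57611375 116.62844812   3.95678826
  58.15824813  24.98759787]
```

```bash
python3 -m handwheel '[[[0.72,0.4,0],[0,0,-0.98],0.35],[[0.69,0.46,0],[0,0,-0.98],0.35],[[0.65,0.51,0],[0,0,-0.98],0.35],[[0.61,0.55,0],[0,0,-0.98],0.35],[[0.56,0.61,0],[0,0,-0.97],0.35],[[0.52,0.64,0],[0,0,-0.98],0.35],[[0.46,0.69,0],[0,0,-0.97],0.35],[[0.41,0.72,0],[0,0,-0.98],0.35],[[0.35,0.74,0],[0,0,-0.97],0.35],[[0.29,0.78,0],[0,0,-0.98],0.35],[[0.23,0.79,0],[0,0,-0.97],0.35],[[0.17,0.81,0],[0,0,-0.98],0.35],[[0.11,0.82,0],[0,0,-0.97],0.35],[[0.04,0.82,0],[0,0,-0.98],0.35],[[-0.03,0.83,0],[0,0,-0.97],0.35],[[-0.09,0.82,0],[0,0,-0.98],0.35],[[-0.15,0.81,0],[0,0,-0.97],0.35],[[-0.21,0.8,0],[0,0,-0.98],0.35],[[0,0,1],[0,0,0],0.35],[[0,0,1],[0,0,0],0.35]]'
python3 - <<'E'
from plan import *
import cv2
plan([(.4806,.3687,.085,193.4,2),(.4806,.3687,.006,193.4,4)],.35)
print(ctrl.get_obs()['joint_pos'])
a=ctrl.get_image('top')[170:310,120:320,::-1];b=ctrl.get_image('scene')[190:350,380:540,::-1]
cv2.imwrite('pics/w1.png',np.hstack([cv2.resize(a,(400,280)),cv2.resize(b,(360,360))[:280]]))
E
```

```text
t: 5.1
ee_pos: [0.482, 0.3682, 0.1444]
ee_rot: [180.0, 0.0, -166.7]
force: [1.3, 0.7, -0.7]
grip_width: 0.0611
[[[0.02,0.01,0.99],[0.0,0.0,-0.01],0.35],[[0.02,0.02,0.99],[0.01,0.0,-0.01],0.35],[[0.0,-0.0,0.66],[-0.0,0.0,0.0],0.35],[[0.0,-0.0,0.66],[-0.0,0.0,0.0],0.35],[[0.0,-0.0,0.66],[-0.0,0.0,0.0],0.35],[[0.0,-0.0,0.65],[-0.0,0.0,0.0],0.35]]
end [0.4807 0.3689 0.0061] [-179.99    0.   -166.6 ]
[ -3.99348925  34.50039721 -50.26737239  97.25084244  29.41383515
  62.37700707  39.92587205]
```

View pics/w1.png

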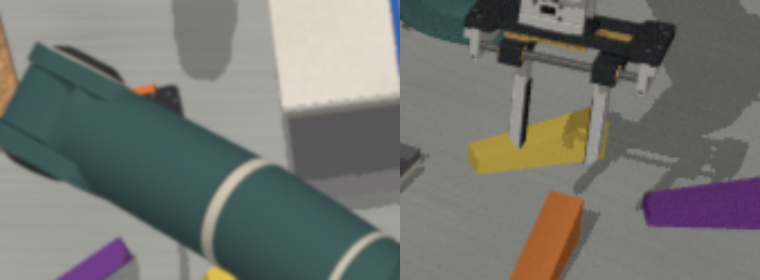

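The fingers straddle the wedge's line, so I descend and grip.

```bash
python3 -m handwheel '[[[0.03,0.02,1],[0,0,-0.02],0.35],[[0.02,0.01,1],[0,0,0],0.35],[[0,0,1],[0,0,0],0.35],[[0,0,0.8],[0,0,0],0.35],[[0,0,0.8],[0,0,0],0.35],[[0,0,0],[0,0,0],0.35],[[0,0,0],[0,0,0],1],[[0,0,0],[0,0,0],1],[[0,0,0],[0,0,0],1],[[0,0,0],[0,0,0],1]]'
```

```text
t: 6.45
ee_pos: [0.481, 0.3678, 0.0082]
ee_rot: [180.0, 0.1, -166.7]
force: [-0.8, -1.0, 6.9]
grip_width: 0.0361
```

```bash
python3 - <<'E'
from plan import *
from h import P2
C=P2(.627,.0307,7.6); s=C.w((-.157,-.202,0)); print(s)
plan([(.481,.3678,.17,193.3,6),(s[0],s[1],.17,97.6,22),(s[0],s[1],.058,97.6,5)],1)
E
```

```text
[ 0.49809495 -0.19028979  0.        ]
[[[-0.0,0.0,-0.9],[0.0,0.0,-0.0],1],[[-0.0,0.0,-0.9],[0.0,0.0,-0.0],1],[[-0.0,0.0,-0.9],[0.0,0.0,-0.0],1],[[-0.0,0.0,-0.9],[0.0,0.0,-0.0],1],[[-0.0,0.0,-0.89],[0.0,0.01,-0.0],1],[[-0.0,0.0,-0.9],[0.01,0.0,-0.01],1],[[0.17,-0.83,0.0],[-0.0,0.0,0.95],1],[[0.11,-0.84,0.0],[-0.0,0.0,0.95],1],[[0.04,-0.84,0.0],[0.0,0.0,0.95],1],[[-0.03,-0.85,0.0],[0.0,0.0,0.95],1],[[-0.08,-0.84,0.0],[0.0,0.0,0.95],1],[[-0.15,-0.83,0.0],[0.0,0.0,0.95],1],[[-0.22,-0.82,0.0],[0.0,0.0,0.95],1],[[-0.27,-0.8,0.0],[0.0,0.0,0.95],1],[[-0.33,-0.78,0.0],[0.0,0.0,0.95],1],[[-0.4,-0.75,0.0],[0.0,0.0,0.95],1],[[-0.44,-0.71,0.0],[0.0,0.0,0.95],1],[[-0.51,-0.69,0.0],[0.0,0.0,0.95],1],[[-0.55,-0.64,0.0],[0.0,0.0,0.95],1],[[-0.6,-0.59,0.0],[0.0,0.0,0.95],1]]
[[[-0.64,-0.55,0.0],[0.0,0.0,0.95],1],[[-0.68,-0.5,0.0],[0.0,0.0,0.95],1],[[-0.72,-0.45,0.0],[0.0,0.0,0.95],1],[[-0.75,-0.39,0.0],[0.0,0.0,0.95],1],[[-0.78,-0.33,0.0],[0.0,0.0,0.95],1],[[-0.8,-0.28,0.0],[0.0,0.0,0.94],1],[[-0.82,-0.21,0.0],[0.0,0.0,0.95],1],[[-0.83,-0.15,0.0],[0.0,0.0,0.94],1],[[-0.0,0.0,0.75],[0.0,0.0,0.0],1],[[-0.0,0.0,0.74],[0.0,0.0,0.0],1],[[-0.0,0.0,0.75],[0.0,0.0,0.0],1],[[-0.0,0.0,0.75],[0.0,0.0,0.0],1],[[-0.0,0.0,0.74],[0.0,0.0,0.0],1]]
end [ 0.4981 -0.1903  0.0581] [1.7999e+02 2.0000e-02 9.7600e+01]
```

```bash
python3 -m handwheel '[[[0,0,-0.9],[0,0,0],1],[[0,0,-0.9],[0,0,0],1],[[0,0,-0.9],[0,0,0],1],[[0,0,-0.9],[0,0,0],1],[[0,0,-0.9],[0,0,0],1],[[0,0,-0.9],[0,0,0],1],[[0.17,-0.83,0],[0,0,0.95],1],[[0.11,-0.84,0],[0,0,0.95],1],[[0.04,-0.84,0],[0,0,0.95],1],[[-0.03,-0.85,0],[0,0,0.95],1],[[-0.08,-0.84,0],[0,0,0.95],1],[[-0.15,-0.83,0],[0,0,0.95],1],[[-0.22,-0.82,0],[0,0,0.95],1],[[-0.27,-0.8,0],[0,0,0.95],1],[[-0.33,-0.78,0],[0,0,0.95],1],[[-0.4,-0.75,0],[0,0,0.95],1],[[-0.44,-0.71,0],[0,0,0.95],1],[[-0.51,-0.69,0],[0,0,0.95],1],[[-0.55,-0.64,0],[0,0,0.95],1],[[-0.6,-0.59,0],[0,0,0.95],1]]'
python3 -m handwheel '[[[-0.64,-0.55,0],[0,0,0.95],1],[[-0.68,-0.5,0],[0,0,0.95],1],[[-0.72,-0.45,0],[0,0,0.95],1],[[-0.75,-0.39,0],[0,0,0.95],1],[[-0.78,-0.33,0],[0,0,0.95],1],[[-0.8,-0.28,0],[0,0,0.95],1],[[-0.82,-0.21,0],[0,0,0.95],1],[[-0.83,-0.15,0],[0,0,0.95],1],[[0,0,0],[0,0,0],1]]'
python3 - <<'E'
from plan import *
import cv2
from h import P2
C=P2(.627,.0307,7.6); s=C.w((-.157,-.202,0))
plan([(s[0],s[1],.058,97.6,5)],1)
print(ctrl.get_obs()['joint_pos'])
a=ctrl.get_image('top')[110:310,240:480,::-1];b=ctrl.get_image('scene')[130:330,160:400,::-1]
cv2.imwrite('pics/w2.png',np.hstack([cv2.resize(a,(400,333)),cv2.resize(b,(400,333))]))
E
```

```text
t: 8.95
ee_pos: [0.4915, 0.0106, 0.1694]
ee_rot: [180.0, -0.0, 132.0]
force: [-0.2, 0.1, -2.4]
grip_width: 0.0354
t: 10.07
ee_pos: [0.4971, -0.1931, 0.1692]
ee_rot: [-180.0, 0.0, 97.1]
force: [0.2, -0.5, -1.4]
grip_width: 0.0356
[[[0.02,0.01,0.74],[-0.0,0.0,-0.02],1],[[0.02,0.01,0.74],[-0.0,0.0,-0.02],1],[[0.01,0.01,0.74],[-0.0,0.0,-0.02],1],[[0.02,0.01,0.75],[-0.0,0.0,-0.02],1],[[0.02,0.01,0.74],[-0.0,0.0,-0.02],1]]
end [ 0.4982 -0.1902  0.0579] [-1.7998e+02  1.0000e-02  9.7600e+01]
[ 39.49446399  18.68260948 -25.91753099 106.96679961   9.68354527
  56.51321956  16.53363571]
```

View pics/w2.png

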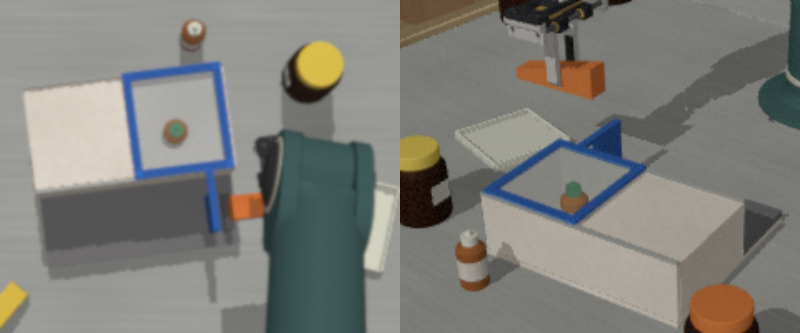

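Wedge is held level, with its thick end at about (230,208) facing the blue plate. Next I lower it to just above stop height.

```bash
python3 -m handwheel '[[[0.02,0.01,0.74],[0,0,-0.02],1],[[0.02,0.01,0.74],[0,0,-0.02],1],[[0.02,0.01,0.74],[0,0,-0.02],1],[[0.02,0.01,0.74],[0,0,-0.02],1],[[0.02,0.01,0.74],[0,0,-0.02],1],[[0,0,0],[0,0,0],1]]'
python3 - <<'E'
from plan import *
import cv2
from h import P2
C=P2(.627,.0307,7.6); o=ctrl.get_obs(); print(C.l(o['ee_pos']),o['ee_pos'],o['ee_rot']); s=C.w((-.157,-.043,0))
plan([(s[0],s[1],.058,97.6,8)],1)
a=ctrl.get_image('top')[110:310,240:480,::-1];b=ctrl.get_image('scene')[130:330,160:400,::-1]
cv2.imwrite('pics/w3.png',np.hstack([cv2.resize(a,(400,333)),cv2.resize(b,(400,333))]))
E
```

```text
t: 10.92
ee_pos: [0.4977, -0.1864, 0.0574]
ee_rot: [-179.9, -0.1, 98.0]
force: [0.4, -0.3, -2.0]
grip_width: 0.0356
[-0.15688089 -0.19809866] [ 0.49769704 -0.18640697  0.05740181] [-1.79882184e+02 -9.95715242e-02  9.79753423e+01]
[[[0.65,0.0,-0.0],[-0.0,-0.0,0.01],1],[[0.64,0.01,-0.0],[-0.0,-0.0,0.01],1],[[0.65,-0.0,-0.0],[-0.0,-0.0,0.01],1],[[0.64,0.0,-0.01],[-0.01,-0.0,0.01],1],[[0.65,0.0,0.0],[-0.0,-0.01,0.01],1],[[0.65,0.0,0.0],[-0.01,-0.0,0.01],1],[[0.64,0.01,-0.0],[-0.0,-0.01,0.01],1],[[0.65,-0.0,-0.0],[-0.01,-0.0,0.01],1]]
end [ 0.4772 -0.0327  0.0579] [ 1.7998e+02 -1.0000e-02  9.7610e+01]
```

View pics/w3.png

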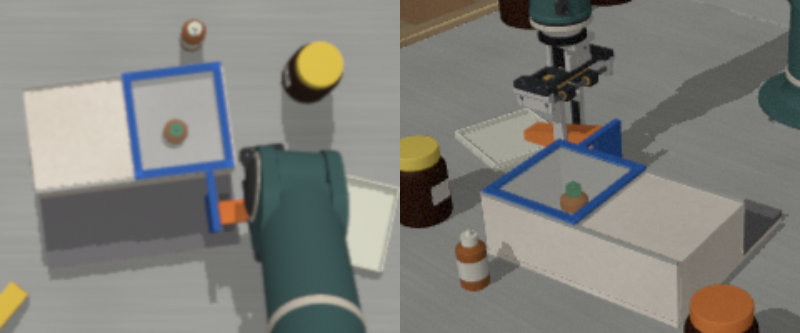

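The thick end meets the plate at about (220,212), square and centred. Pushing.

```bash
python3 -m handwheel '[[[0.65,0,0],[0,0,0.01],1],[[0.65,0,0],[0,0,0.01],1],[[0.65,0,0],[0,0,0.01],1],[[0.65,0,0],[0,0,0.01],1],[[0.65,0,0],[0,0,0.01],1],[[0.65,0,0],[0,0,0.01],1],[[0.65,0,0],[0,0,0.01],1],[[0.65,0,0],[0,0,0.01],1],[[0,0,0],[0,0,0],1],[[0,0,0],[0,0,0],1]]'
python3 - <<'E'
from plan import *
import cv2
from h import P2
C=P2(.627,.0307,7.6); o=ctrl.get_obs(); print(C.l(o['ee_pos']),o['ee_pos'],o['ee_rot'])
a=ctrl.get_image('top')[110:310,240:480,::-1];b=ctrl.get_image('scene')[130:330,160:400,::-1]
cv2.imwrite('pics/w4.png',np.hstack([cv2.resize(a,(400,333)),cv2.resize(b,(400,333))]))
E
```

```text
t: 12.28
ee_pos: [0.4779, -0.0339, 0.0593]
ee_rot: [179.9, 0.1, 97.5]
force: [0.3, -6.7, 1.1]
grip_width: 0.0355
[-0.15631889 -0.04427286] [ 0.47790965 -0.03385812  0.05928542] [1.79937490e+02 6.57305184e-02 9.75231209e+01]
```

View pics/w4.png

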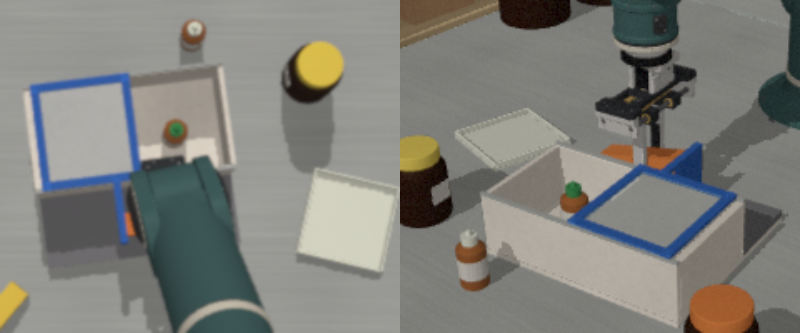

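```bash
python3 -m handwheel '[[[0,0,0.35],[0,0,0],1],[[0,0,0.35],[0,0,0],1],[[0,0,0.3],[0,0,0],1],[[0,0,0],[0,0,0],1]]'
python3 - <<'E'
from plan import *
import cv2
from h import P2
C=P2(.627,.0307,7.6); o=ctrl.get_obs(); print(C.l(o['ee_pos']),o['ee_pos'],o['ee_rot'],o['force'])
a=ctrl.get_image('top')[110:310,240:480,::-1];b=ctrl.get_image('scene')[130:330,160:400,::-1]
cv2.imwrite('pics/w5.png',np.hstack([cv2.resize(a,(400,333)),cv2.resize(b,(400,333))]))
E
```

```text
t: 12.88
ee_pos: [0.4779, -0.0342, 0.0287]
ee_rot: [180.0, 0.0, 97.5]
force: [1.8, -6.1, -4.8]
grip_width: 0.0358
[-0.15638848 -0.04457331] [ 0.47788041 -0.03416513  0.02865079] [1.79965634e+02 4.72207682e-02 9.74849626e+01] [ 1.83886625 -6.12934517 -4.81353432]
```

View pics/w5.png

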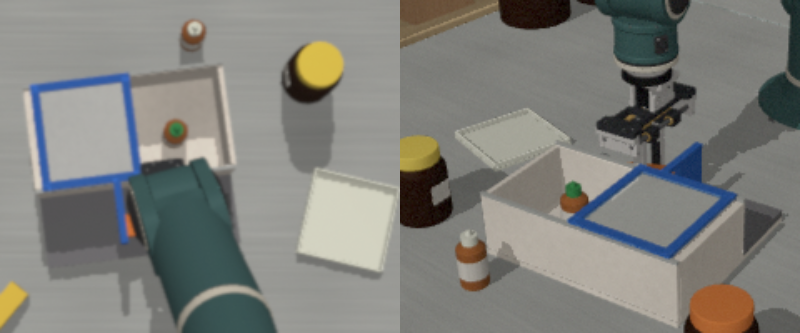

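```bash
python3 -m handwheel '[[[0,0,0.08],[0,0,0],1],[[-0.15,0,0],[0,0,0],1],[[-0.15,0,0],[0,0,0],1],[[0,0,0],[0,0,0],1]]'
python3 - <<'E'
from plan import *
from h import P2
C=P2(.627,.0307,7.6); o=ctrl.get_obs(); print(C.l(o['ee_pos']),o['ee_pos'],o['ee_rot'],o['force'])
E
```

```text
t: 13.48
ee_pos: [0.4796, -0.0423, 0.0274]
ee_rot: [179.9, 0.0, 97.5]
force: [-2.3, 0.5, 14.6]
grip_width: 0.0359
[-0.15572352 -0.05286497] [ 0.47963616 -0.04229601  0.02740115] [1.79884764e+02 3.36550844e-02 9.75296409e+01] [-2.30866191  0.52265349 14.61774285]
```

Upward force (14.6 N) shows the wedge on the ledge. The push reaction has gone, so the stop carries the load. Releasing.

```bash
python3 -m handwheel '[[[0,0,0],[0,0,0],0.35],[[0,0,0],[0,0,0],0.35],[[0,0,0],[0,0,0],0.35],[[0,0,-0.6],[0,0,0],0.35],[[0,0,-1],[0,0,0],0.35],[[0,0,-1],[0,0,0],0.35],[[0,0,-1],[0,0,0],0.35],[[0,0,-1],[0,0,0],0.35]]'
python3 - <<'E'
from plan import *
import cv2
from h import P2
C=P2(.627,.0307,7.6); b=C.w((-.0093,-.0812,0)); print(b)
plan([(b[0],b[1],.17,97.6,7)],.35)
a=ctrl.get_image('top')[110:310,240:480,::-1];b=ctrl.get_image('scene')[130:330,160:400,::-1]
cv2.imwrite('pics/w6.png',np.hstack([cv2.resize(a,(400,333)),cv2.resize(b,(400,333))]))
E
```

```text
t: 14.48
ee_pos: [0.4784, -0.0417, 0.1651]
ee_rot: [-180.0, -0.0, 97.6]
force: [0.3, -0.0, 0.0]
grip_width: 0.0612
[ 0.62852091 -0.05101669  0.        ]
[[[-0.14,0.7,-0.02],[-0.0,-0.0,-0.0],0.35],[[-0.14,0.71,-0.03],[-0.0,-0.0,-0.0],0.35],[[-0.13,0.7,-0.02],[-0.0,-0.0,-0.0],0.35],[[-0.14,0.7,-0.02],[-0.0,-0.0,-0.0],0.35],[[-0.14,0.7,-0.03],[-0.0,-0.0,-0.0],0.35],[[-0.14,0.71,-0.02],[-0.0,-0.0,-0.0],0.35],[[-0.14,0.7,-0.02],[-0.0,-0.0,-0.01],0.35]]
end [ 0.6285 -0.0512  0.1699] [-1.80e+02 -1.00e-02  9.76e+01]
```

View pics/w6.png

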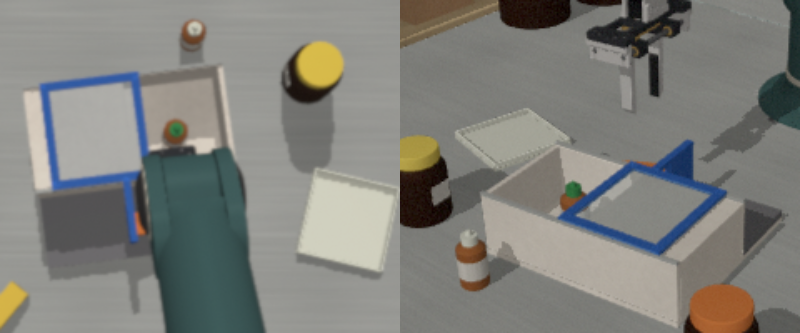

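The hatch stays propped: its edge is at about (140,130) in the crop and the orange wedge is behind the plate. I re-measure the bottle now that it isn't behind the panel.

```bash
python3 - <<'E'
from h import *
im=np.ascontiguousarray(ctrl.get_image('top')[:,:,::-1]);sc=np.ascontiguousarray(ctrl.get_image('scene')[:,:,::-1])
def cen(k):
    M=cv2.moments(big(k));return M['m10']/M['m00'],M['m01']/M['m00'],M['m00']
u=cen(mask(im,(45,80,30),(85,255,255),(325,170,365,205)));v=cen(mask(sc,(45,80,30),(85,255,255),(245,230,280,262)));print(u,v)
def rr(n,u):
    a=ray(n,u[:2],.2);b=ray(n,u[:2],0);return a,(b-a)/np.linalg.norm(b-a)
a,d=rr('top',u);b,e=rr('scene',v)
s=np.linalg.lstsq(np.c_[d,-e],b-a,rcond=None)[0];print('bottle',a+s[0]*d,b+s[1]*e)
E
python3 -m handwheel '[[[-0.14,0.7,0],[0,0,0],0.35],[[-0.14,0.7,0],[0,0,0],0.35],[[-0.14,0.7,0],[0,0,0],0.35],[[-0.14,0.7,0],[0,0,0],0.35],[[-0.14,0.7,0],[0,0,0],0.35],[[-0.14,0.7,0],[0,0,0],0.35],[[-0.14,0.7,0],[0,0,0],0.35],[[0,0,0],[0,0,0],0.35]]'
```

```text
(345.34615384615387, 187.5, 39.0) (263.54464285714283, 243.67261904761904, 56.0)
bottle [ 0.6286836  -0.05073923  0.08247282] [ 0.62882954 -0.05090327  0.08250656]
t: 15.68
ee_pos: [0.6282, -0.0514, 0.1623]
ee_rot: [-179.9, -0.1, 97.6]
force: [-0.4, -0.3, -0.2]
grip_width: 0.0614
```

```bash
python3 -m handwheel '[[[0,0,0.85],[0,0,0],0.35],[[0,0,0.85],[0,0,0],0.35]]'
python3 - <<'E'
from plan import *
import cv2
a=ctrl.get_image('top')[110:310,240:480,::-1];b=ctrl.get_image('scene')[130:330,160:400,::-1]
cv2.imwrite('pics/w7.png',np.hstack([cv2.resize(a,(400,333)),cv2.resize(b,(400,333))]))
print(ctrl.get_obs()['ee_pos'])
E
```

```text
t: 15.92
ee_pos: [0.6271, -0.0515, 0.1117]
ee_rot: [-179.9, -0.0, 97.6]
force: [0.5, 0.3, -0.5]
grip_width: 0.0614
[ 0.62571949 -0.05147125  0.10999517]
```

View pics/w7.png

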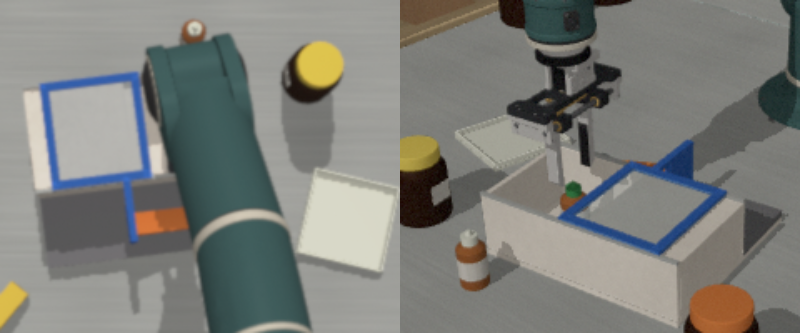

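The wedge lies straight against the plate at about (160,220). I continue down to the bottle.

```bash
python3 -m handwheel '[[[0,0,0.85],[0,0,0],0.35],[[0,0,0.85],[0,0,0],0.35],[[0,0,0.8],[0,0,0],0.35],[[0,0,0],[0,0,0],0.35]]'
python3 -m handwheel '[[[0,0,0],[0,0,0],1],[[0,0,0],[0,0,0],1],[[0,0,0],[0,0,0],1],[[0,0,0],[0,0,0],1]]'
```

```text
t: 16.52
ee_pos: [0.627, -0.0514, 0.0373]
ee_rot: [-179.9, -0.0, 97.6]
force: [0.6, -0.6, 0.4]
grip_width: 0.0612
t: 17.02
ee_pos: [0.6286, -0.0516, 0.0392]
ee_rot: [179.9, 0.0, 97.5]
force: [-2.3, -0.5, 8.4]
grip_width: 0.0418
```

```bash
python3 -m handwheel '[[[0,0,-0.4],[0,0,0],1],[[0,0,-0.8],[0,0,0],1],[[0,0,-1],[0,0,0],1],[[0,0,-1],[0,0,0],1],[[0,0,-1],[0,0,0],1],[[0,0,-0.6],[0,0,0],1],[[0,0,0],[0,0,0],1]]'
python3 - <<'E'
from plan import *
import cv2
a=ctrl.get_image('top')[110:310,240:480,::-1];b=ctrl.get_image('scene')[130:330,160:400,::-1]
cv2.imwrite('pics/w8.png',np.hstack([cv2.resize(a,(400,333)),cv2.resize(b,(400,333))]))
plan([(.478,-.345,.18,97.6,13),(.478,-.345,.055,97.6,6)],1)
E
```

```text
t: 17.9
ee_pos: [0.6286, -0.0516, 0.1832]
ee_rot: [179.9, 0.0, 97.5]
force: [-0.1, -0.7, -1.2]
grip_width: 0.0417
[[[-0.7,-0.48,0.0],[-0.0,-0.0,-0.0],1],[[-0.69,-0.48,0.01],[-0.0,-0.0,-0.0],1],[[-0.7,-0.48,-0.0],[-0.0,-0.0,-0.0],1],[[-0.69,-0.48,0.0],[-0.0,-0.0,-0.0],1],[[-0.7,-0.48,0.01],[-0.0,-0.0,-0.0],1],[[-0.69,-0.48,-0.0],[-0.0,-0.0,-0.0],1],[[-0.7,-0.47,0.0],[-0.0,-0.0,-0.0],1],[[-0.69,-0.48,0.01],[-0.0,-0.0,-0.0],1],[[-0.7,-0.48,-0.0],[-0.0,-0.0,-0.0],1],[[-0.69,-0.48,0.0],[-0.0,-0.0,-0.0],1],[[-0.7,-0.48,0.01],[-0.0,-0.0,-0.0],1],[[-0.69,-0.48,-0.0],[-0.01,-0.0,-0.01],1],[[-0.7,-0.48,0.0],[-0.0,-0.0,-0.0],1],[[0.0,0.0,0.69],[-0.0,-0.0,-0.0],1],[[0.0,0.0,0.7],[-0.0,-0.0,-0.0],1],[[0.0,0.0,0.69],[-0.0,-0.0,-0.0],1],[[0.0,0.0,0.7],[-0.0,-0.0,-0.0],1],[[0.0,0.0,0.69],[-0.0,-0.0,-0.0],1],[[0.0,0.0,0.7],[-0.0,-0.0,-0.0],1]]
end [ 0.478 -0.345  0.055] [-1.7998e+02 -1.0000e-02  9.7590e+01]
```

View pics/w8.png

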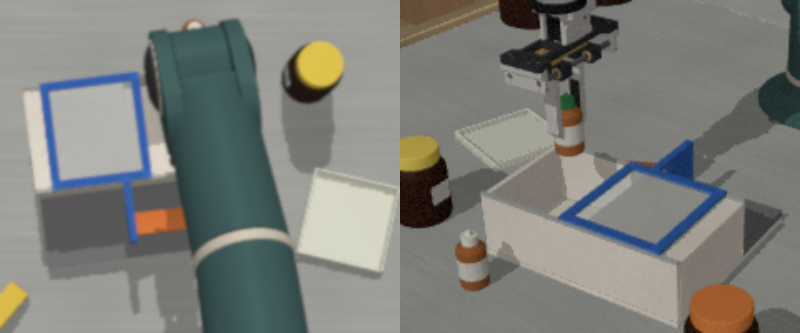

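The bottle is held upright and clear of the chest, at about (568,130) in the right pane. Carrying it to the tray.

```bash
python3 -m handwheel '[[[-0.4,-0.28,0],[0,0,0],1],[[-0.7,-0.48,0],[0,0,0],1],[[-0.7,-0.48,0],[0,0,0],1],[[-0.7,-0.48,0],[0,0,0],1],[[-0.7,-0.48,0],[0,0,0],1],[[-0.7,-0.48,0],[0,0,0],1],[[-0.7,-0.48,0],[0,0,0],1],[[-0.7,-0.48,0],[0,0,0],1],[[-0.7,-0.48,0],[0,0,0],1],[[-0.7,-0.48,0],[0,0,0],1],[[-0.7,-0.48,0],[0,0,0],1],[[-0.7,-0.48,0],[0,0,0],1],[[-0.7,-0.48,0],[0,0,0],1],[[-0.3,-0.2,0],[0,0,0],1],[[0,0,0.7],[0,0,0],1],[[0,0,0.8],[0,0,0],1],[[0,0,0.8],[0,0,0],1],[[0,0,0.8],[0,0,0],1],[[0,0,0.8],[0,0,0],1],[[0,0,0],[0,0,0],1]]'
python3 - <<'E'
from plan import *
import cv2
a=ctrl.get_image('top')[150:330,340:540,::-1];b=ctrl.get_image('scene')[130:290,140:340,::-1]
cv2.imwrite('pics/w9.png',np.hstack([cv2.resize(a,(400,360)),cv2.resize(b,(400,320))[:].copy() if 0 else cv2.resize(b,(450,360))[:,:400]]))
E
```

```text
t: 20.5
ee_pos: [0.4774, -0.3458, 0.0634]
ee_rot: [-179.9, -0.1, 97.6]
force: [-0.2, -1.1, 0.6]
grip_width: 0.0418
```

View pics/w9.png

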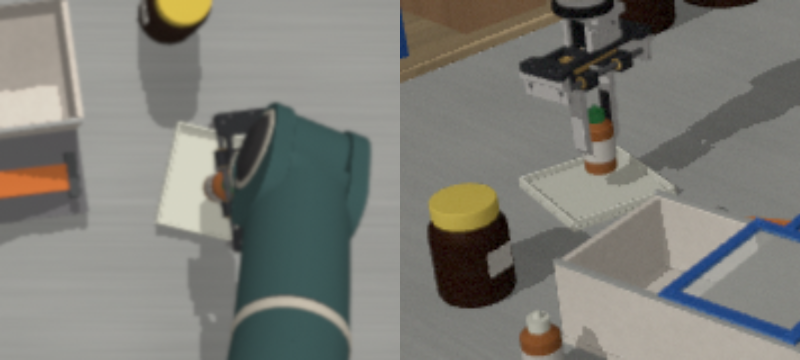

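The bottle is over the tray centre and the wedge's tail is against the end stop at (72,185). Lowering gently.

```bash
python3 -m handwheel '[[[0,0,0.4],[0,0,0],1],[[0,0,0.3],[0,0,0],1],[[0,0,0.15],[0,0,0],1],[[0,0,0],[0,0,0],1]]'
```

```text
t: 21.1
ee_pos: [0.4783, -0.3467, 0.0392]
ee_rot: [-180.0, -0.0, 97.6]
force: [-0.6, -0.1, -0.8]
grip_width: 0.0412
```

```bash
python3 -m handwheel '[[[0,0,0.08],[0,0,0],1],[[0,0,0.06],[0,0,0],1],[[0,0,0],[0,0,0],1]]'
```

```text
t: 21.48
ee_pos: [0.4784, -0.3468, 0.0353]
ee_rot: [-180.0, -0.0, 97.6]
force: [-0.4, 0.4, -0.4]
grip_width: 0.0418
```

```bash
python3 -m handwheel '[[[0,0,0.05],[0,0,0],1],[[0,0,0],[0,0,0],1]]'
```

```text
t: 21.72
ee_pos: [0.4785, -0.347, 0.0351]
ee_rot: [-180.0, 0.0, 97.5]
force: [-6.9, 4.0, 21.8]
grip_width: 0.0414
```

Contact with the tray floor. I relieve the pressure slightly, open, and retreat.

```bash
python3 -m handwheel '[[[0,0,-0.03],[0,0,0],1],[[0,0,0],[0,0,0],0.35],[[0,0,0],[0,0,0],0.35],[[0,0,0],[0,0,0],0.35],[[0,0,-0.4],[0,0,0],0.35],[[0,0,-0.8],[0,0,0],0.35],[[0,0,-1],[0,0,0],0.35],[[0,0,-1],[0,0,0],0.35],[[0,0,-1],[0,0,0],0.35],[[0,0,-1],[0,0,0],0.35],[[-1,0,0],[0,0,0],0.35],[[-1,0,0],[0,0,0],0.35],[[-1,0,0],[0,0,0],0.35],[[-1,0,0],[0,0,0],0.35],[[-1,0,0],[0,0,0],0.35],[[0,0,0],[0,0,0],0.35],[[0,0,0],[0,0,0],0.35]]'
python3 - <<'E'
from plan import *
from h import *
t=ctrl.get_image('top')[:,:,::-1];s=ctrl.get_image('scene')[:,:,::-1]
cv2.imwrite('pics/wa.png',np.hstack([cv2.resize(t[110:310,180:500],(400,250)),cv2.resize(s[150:350,140:460],(400,250))]))
cv2.imwrite('pics/wb.png',cv2.resize(t[140:290,250:490],(800,500),interpolation=cv2.INTER_CUBIC))
E
```

```text
t: 23.85
ee_pos: [0.4983, -0.4948, 0.1912]
ee_rot: [180.0, -0.0, 97.6]
force: [-0.0, -0.1, 0.0]
grip_width: 0.061
```

View pics/wa.png

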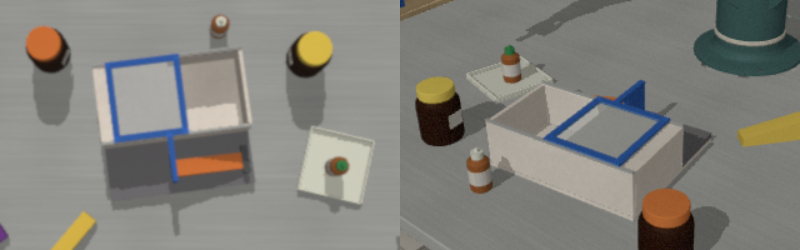

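View pics/wb.png

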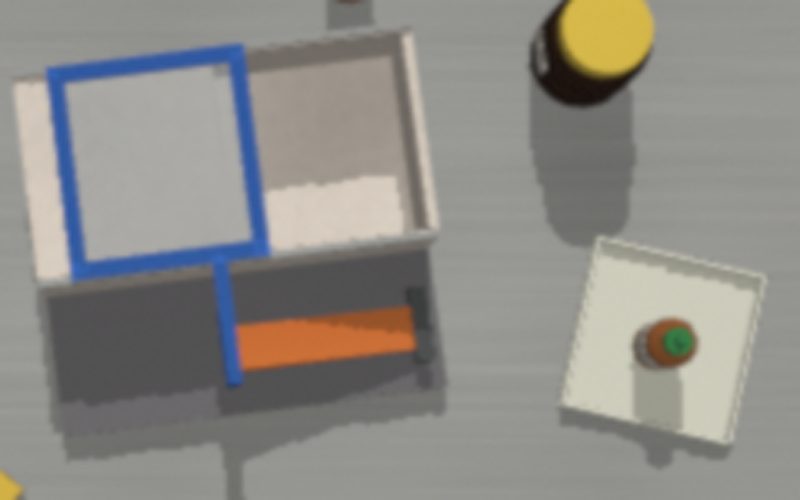

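The bottle stands upright in the tray at about (675,342). The wedge lies flat between plate (235,345) and stop (420,330), the hatch is open, and the bystanders look as they did. Handing in.

```bash
python3 - <<'E'
from cell import ctrl
print(ctrl.close_job())
E
```

```text
the job is handed in; nothing more can be done
None
```

The job is done and handed in at about 24 s of the 64 s allowed. No verdict is reported.

- **Hatch:** I pushed it open with the thick end of the orange wedge, then laid the wedge flat on the ledge between the end stop and the push plate.
- **Bottle:** I lifted the green-capped bottle straight up out of the compartment and stood it near the middle of the white tray.

**Last checks:** After the arm had withdrawn, both camera views showed:
- the hatch still open, with the wedge lying straight against the plate and the stop;
- the bottle upright in the tray;
- both jars and the white-capped bottle looking unmoved (judged by eye, not measured).

The force reading at the end was about 0 N. The highest I saw was about 22 N, when the bottle touched the tray floor; forces were only read at the end of each move. No check failed. The one disagreement, over where the wedge lay, was my own pixel-offset mistake; once corrected, the two views agreed to about 1 mm.

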